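# Load a candlestick into the banquet candle rail

## Robot

A 6-joint arm with a two-finger parallel gripper is mounted at the origin on the work surface. World frame = base frame: x ahead of the robot, y to its left, z up, the work surface at z = 0. Lengths are in m, angles in rad, forces in N, time in s.
With the tool pointing down it reaches from about 0.35 to 0.775 m from the base axis. Payload 5.5 kg.
Tool frame: the origin (TCP) lies at the very end of the fingers, on their centre line; the grasp point (between the pads) lies 19 mm behind it; z points along the fingers, y is the line along which they close (so a half turn about z gives the same grasp; the last joint's range is limited). The gripper opens to 85 mm and grips with 20 to 120 N. Pads are 22 mm wide; open, the fingers measure 114 mm over their backs; the gripper's body (76 mm by 85 mm) begins 54 mm behind the grasp point. The pads swing forward as they close: fully open they stand 13 mm farther back than shut.
Start: joints at [1.141, 0.313, 0.046, 1.304, 0, 1.431], TCP at [0.164, 0.551, 0.231] pointing down, gripper open.
Joint ranges: [-2.76, 2.76], [-0.86, 1.69], [-1.03, 1.26], [-2.2, 2.34], [-1.47, 1.5], [-3.14, 3.14]. Speed limits (rad/s): [2.57, 2.57, 3.14, 3.14, 3.14, 3.14].

## Interface

Orientations are given as a unit quaternion [w, x, y, z].
In Python, from workcell import env, cams, ticket, spotter gives the robot as it stands.
- The arm moves only by the tool jog_arm, never from a script. Its argument "increments" is a list that holds one entry, the list of rows, each a list of 7 numbers: the shift along the tool's x, y, z in units of 0.25 m (1.0 is 0.25 m), then the turn, a rotation vector about the tool's x, y, z in units of 180 degrees (1.0 is 180 degrees), then the closure in counts, from 0 (fully open) to 255 (shut). A call has 1 to 20 rows; each row shifts and turns the commanded pose from where the row before left it, along the tool's axes as they then stand; what a row does not reach is not made up. A row lasts 1/10 s, in which the tool goes at most 50 mm and 8.59 degrees, less where a joint would pass 70% of its speed; a pose out of reach is approached as far as the arm can. A call with a number of a shift or a turn outside -1 to 1 is refused whole. A call with a gripper value outside its range is refused whole. The fingers move at their own pace and stop on an object; "force" is the grip in N (left out, the last holds). Time passes only in rows, so rows that do not move let the fingers close. It gives the time, the measured TCP pose, the force, the opening and the grip force at its end, in the units of the state.
- env.get_state(): the state, without advancing time (a new reading comes with each control period).
- cams.read_camera(name): name is "scene" or "top"; returns a dict with "pixels" (420x560x3 uint8, red, green, blue), "fx", "fy", "cx", "cy" (pixels), "xyz" and "attitude" of the camera in the world. Camera axes: x right, y down, z forward; pixel columns grow to the right and rows downward; lengths in m; the calibration is good to about 2 mm. A picture is of the moment at which its call begins. There is no depth.
- ticket.hand_in(): hands the job in; it is judged then, once.
Trained networks look in the newest picture that a camera, given by its name, has taken for a name from the list of things; names that differ only in an ending like _2 or _b are one class to them, and where a whole thing is asked for, a point or a joint stands for the part that bears it (a point fixed in the world has none). Each returns a list of dicts, best first, with "conf" (0 to 1); they miss things now and then, are a little off and sometimes report something else, mostly with a low value. They report only what shows in the picture. A call takes as long as a camera call. They do not tell look-alikes from the thing itself.
- spotter.find_in(target, camera): "uv" ([column, row] in pixels, amid what is visible of it).
- spotter.cut_out(target, camera): "region" (420x560 bool, what is visible of it) and "uv" ([column, row] in pixels, amid what is visible of it).
- spotter.landmark_of(target, camera): "uv" ([column, row] in pixels: a listed point, or the origin of a listed thing).
The state is a dict: "clock": time; "joint_pos": joint angles; "qvel": joint speeds; "tau": joint torques, N m; "tcp_pos": TCP position; "orientation": TCP orientation; "wrist_force": force on the tool from outside, world axes, zero at the start; "ft_torque": the same for the moment, N m; "finger_gap": finger opening in m; "grip_force": force on a finger pad.
Only numpy, scipy, OpenCV 4.12 (cv2) and the standard library are available. Lean on these libraries where they do the work, as an engineer would, in place of code of your own. Each camera call takes 0.05 s, during which the arm holds its last target. There are 200 camera calls.

## Task

Two brass candlesticks stand beside the low steel candle rail on the banquet table. Take the one with the small flat foot, bring its foot into the rail's channel from the open end, under the two lips, slide it fully home against the end block and leave it standing upright there. Leave the broad-footed candlestick standing where it is.

Things in the scene. Friction and masses are not known exactly. Their poses are not given: they have to be found in the camera images.
- slim_candlestick: The candlestick to load: brass, one rigid piece with its firm unlit ivory candle, 130 mm tall, about 0.35 kg, round about its z axis (yaw means nothing). Flat disc foot 54 mm across, 8 mm thick; stem 16 mm across, 8 to 50 mm up; cup 32 mm across, 50 to 66 mm up; candle 24 mm across, 66 to 130 mm up, the part to grip. Origin: centre of the foot's underside, z up.
- broad_candlestick: The candlestick to leave alone: same brass, stem, cup, candle and 130 mm height, but a broad stepped foot (84 mm across, 32 mm high in three steps), too wide for the rail. 0.55 kg. Origin: centre of the foot's underside, z up. The two may change places.
- rail: Steel rail fixed to the table, 282 mm long. Origin on the table under its middle, x along the track from open end to end block, z up. Floor top at z = 6 mm. Channel from x = -50 to 120 mm: 66 mm wide inside, roofed by two lips (undersides 18 mm above the floor, tops at z = 28 mm) with a 34 mm slot between them for the stem. End block from x = 120 to 142 mm, top at z = 40 mm.
- rail_home (a point): Where the slim candlestick's origin is when its foot touches the end block: on the channel's floor, rail x = 93 mm, y = 0, z = 6 mm, 188 mm from the shelf's centre. Rail axes.
- rail_shelf (a point): Centre of the open loading shelf before the channel's mouth, on its floor (rail x = -95 mm, z = 6 mm): the place to set the foot down. Rail axes. The shelf runs from rail x = -140 to -50 mm, 124 mm wide, nothing above it; two flared guide walls, 12 mm high, narrow from 107 mm apart at rail x = -110 mm to the channel's 66 mm at x = -50 mm.
Not all that is in view belongs to the job. What is shaped like the slim_candlestick but blue is not meant.

How it is judged:
At the end, for the whole second after the job is handed in: The slim-footed candlestick stands on the channel's floor under the lips, within 15 mm of touching the end block, upright within 10 degrees and at rest; the broad-footed one still stands within 30 mm of where it was (x of slim_candlestick in the frame of rail_home between -0.015 and 0.01 m and y of slim_candlestick in the frame of rail_home between -0.015 and 0.015 m and z of slim_candlestick in the frame of rail_home between -0.006 and 0.006 m and angle between slim_candlestick's own z axis and vertical below 0.17 rad and linear speed of slim_candlestick below 0.02 m/s and distance of broad_candlestick from where it was at the start of the episode below 0.03 m and angle between broad_candlestick's own z axis and vertical below 0.3 rad).
It fails at once if the broad-footed candlestick is shifted by more than 30 mm or tipped over (distance of broad_candlestick from where it was at the start of the episode above 0.03 m or angle between broad_candlestick's own z axis and vertical above 0.3 rad).
It also fails if it takes over 43 s, if anything falls off the work surface, if the arm or the gripper's body presses on something with over 40 N, if the wrist force passes 120 N, or if a joint passes its speed limit or range.

## Working session

There is one attempt and no reset: what is moved stays moved. The work goes in short steps, Python scripts to look and compute and a tool call to move; the robot and the scene stay as the last step left them, time stands still between calls to the robot, and variables do not carry over. Pictures are saved under pics/ and viewed, at most 10 in all, crops included, and the job is handed in when it is done.

Besides the shell and the picture viewer there is one more tool, called after ">>>" by a JSON object that holds its "fn" and its "kwargs". jog_arm: Moves the arm, as the interface text tells. Shifts and turns lie within -1 to 1; 1 stands for 0.25 m of shift or 180 degrees of turn. Its arguments: {"type":"object","properties":{"increments":{"type":"array"},"force":{"type":"number"}},"required":["increments"]}

```bash
mkdir -p pics; cat > h.py <<'E'
import numpy as np, cv2
from scipy.spatial.transform import Rotation as R
from workcell import env, cams, ticket, spotter
def cam(n): return cams.read_camera(n)
def Rm(c):
    q=np.array(c['attitude'],float)
    return q if q.shape==(3,3) else R.from_quat(q,scalar_first=True).as_matrix()
def ray(c,uv):
    d=Rm(c)@np.array([(uv[0]-c['cx'])/c['fx'],(uv[1]-c['cy'])/c['fy'],1]); return np.array(c['xyz']),d
def at_z(c,uv,z):
    o,d=ray(c,uv); return o+d*(z-o[2])/d[2]
def proj(c,p):
    q=Rm(c).T@(np.array(p)-np.array(c['xyz'])); return np.array([c['cx']+c['fx']*q[0]/q[2],c['cy']+c['fy']*q[1]/q[2]])
E
python3 - <<'E'
from h import *
np.set_printoptions(precision=4,suppress=True)
for n in('scene','top'):
    c=cam(n); cv2.imwrite(f'pics/{n}0.png',c['pixels'][:,:,::-1]); print(n,c['xyz'],c['attitude'],c['fx'])
    for t,z in(('slim_candlestick',0),('broad_candlestick',0),('rail',0),('rail_home',.006),('rail_shelf',.006)):
        for d in spotter.landmark_of(t,n)[:4]: print(t,np.round(d['uv'],1),round(d['conf'],2),at_z(c,d['uv'],z))
s=env.get_state(); print(s['clock'],s['tcp_pos'],s['orientation'],s['finger_gap'])
E
```

```text
scene [0.9691 0.3147 0.5552] [-0.1832  0.417   0.8226 -0.3404] 413.6390542217048
slim_candlestick [346.8 242.3] 0.92 [0.5041 0.1474 0.    ]
slim_candlestick [414.1 272.6] 0.77 [0.4954 0.2691 0.    ]
slim_candlestick [381.9 218.5] 0.76 [0.4133 0.172  0.    ]
slim_candlestick [309.7 275.9] 0.71 [0.6042 0.1334 0.    ]
broad_candlestick [388.9 322.7] 0.89 [0.6056 0.2745 0.    ]
rail [209.3 182.7] 0.77 [ 0.5312 -0.153   0.    ]
rail [347.9 240.4] 0.35 [0.4991 0.1469 0.    ]
rail_home [174.8 158.3] 0.55 [ 0.5216 -0.2595  0.006 ]
rail_shelf [250.7 191.4] 0.72 [ 0.5065 -0.0659  0.006 ]
top [0.3672 0.0021 0.9171] [ 0.0578 -0.694   0.7154 -0.0562] 491.7797765851584
slim_candlestick [147.2 221.7] 0.84 [0.4989 0.2647 0.    ]
slim_candlestick [198.1 272.8] 0.79 [0.4005 0.1689 0.    ]
slim_candlestick [216.7 169.5] 0.73 [0.5957 0.1331 0.    ]
broad_candlestick [145.3 163.4] 0.59 [0.612  0.2701 0.    ]
rail [370.4 200.8] 0.97 [ 0.5259 -0.1574  0.    ]
rail_home [421.2 194.6] 0.67 [ 0.5337 -0.2526  0.006 ]
rail_shelf [323.3 211.6] 0.8 [ 0.507 -0.067  0.006]
0.6 [0.1643 0.551  0.2314] [0.     0.1444 0.9895 0.0001] 0.08527322863722182
```

View pics/scene0.png

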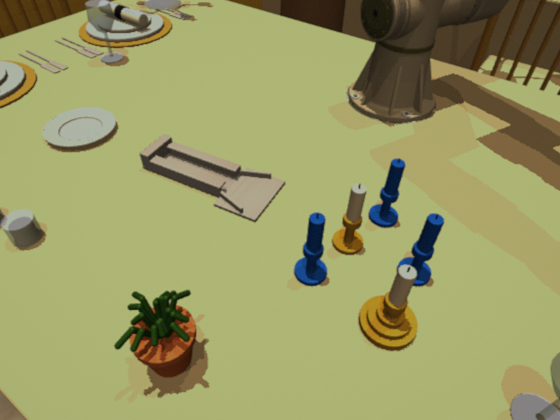

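View pics/top0.png

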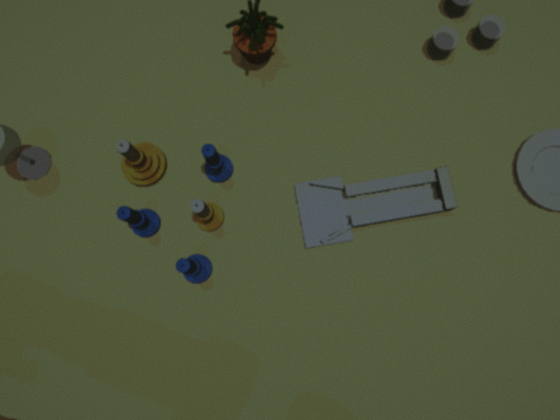

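The scene view shows the brass slim candlestick with its foot at about (348,240), ringed by three blue look-alikes. The broad one is at (389,322), and the rail's open shelf faces it at (250,192). In the top view the slim foot is at (209,217) and the broad one at (145,163). The spotter's "slim" hits in the top view were all blue ones. Next I'll fit silhouettes.

```bash
cat > fit.py <<'E'
from h import *
from scipy.optimize import minimize
np.set_printoptions(precision=4,suppress=True)
S=4
def hullmask(m,c,P):
    q=np.array([proj(c,p) for p in P])*S
    cv2.fillConvexPoly(m,cv2.convexHull(q.astype(np.float32)).astype(np.int32),1)
def box(x0,x1,w,z1):
    return np.array([[x,y,z] for x in(x0,x1) for y in(-w/2,w/2) for z in(0,z1)])
def cyl(d,z0,z1):
    a=np.linspace(0,2*np.pi,24,endpoint=False)
    return np.array([[d/2*np.cos(t),d/2*np.sin(t),z] for t in a for z in(z0,z1)])
SLIM=[cyl(.054,0,.008),cyl(.016,.008,.05),cyl(.032,.05,.066),cyl(.024,.066,.13)]
def sil(c,parts,x,y,yaw,z=0):
    m=np.zeros((420*S,560*S),np.uint8); Q=R.from_euler('z',yaw)
    for P in parts: hullmask(m,c,Q.apply(P)+[x,y,z])
    return m>0
def fit(obs,partsf,x0,step):
    big=[(c,cv2.resize(k.astype(np.uint8),None,fx=S,fy=S,interpolation=cv2.INTER_NEAREST)>0) for c,k in obs]
    def cost(v):
        r=0
        for c,k in big:
            m=sil(c,*partsf(v)); r+=1-(m&k).sum()/(m|k).sum()
        return r
    sx=np.vstack([x0]+[np.array(x0)+np.eye(len(x0))[i]*step[i] for i in range(len(x0))])
    r=minimize(cost,x0,method='Nelder-Mead',options=dict(initial_simplex=sx,xatol=1e-4,fatol=1e-4,maxfev=300)); return r.x,r.fun
def railf(v): return ([box(-.14,-.05,.124,.006),box(-.05,.12,v[3],.028),box(.12,.142,v[4],.04)],v[0],v[1],v[2])
E
python3 - <<'E'
from fit import *
C={n:cam(n) for n in('scene','top')}
obs=[]
for n in C:
    d=spotter.cut_out('rail',n)[0]; print(n,d['conf'],d['region'].sum()); obs.append((C[n],d['region']))
for o in(obs,obs[:1],obs[1:]): print('rail',fit(o,railf,[.527,-.155,-1.43,.078,.078],[.01,.01,.1,.01,.01]))
ob=[]
for n,foot in(('scene',(348,225)),('top',(205,213))):
    for d in spotter.cut_out('slim_candlestick',n)+spotter.cut_out('broad_candlestick',n):
        k=d['region'];print(n,d['uv'],d['conf'],k.sum())
        if np.hypot(*(np.array(d['uv'])-foot))<18: ob.append((C[n],k));break
    else:  # colour fallback: red > blue outlier vs table
        print('no cut',n)
print(len(ob))
f=lambda v:(SLIM,v[0],v[1],0)
print('slim',fit(ob,f,[.503,.146],[.01,.01]))
for o in ob: print(fit([o],f,[.503,.146],[.01,.01]))
print(at_z(C['top'],(209,217),.004))
E
```

```text
scene 0.63 5506
top 0.71 7871
rail (array([ 0.5206, -0.1614, -1.4243,  0.0774,  0.0754]), np.float64(0.057502465492568766))
rail (array([ 0.5216, -0.1604, -1.423 ,  0.0758,  0.0749]), np.float64(0.02695694934954629))
rail (array([ 0.5197, -0.1615, -1.4255,  0.0776,  0.0853]), np.float64(0.02560426374105873))
scene [351.9, 224.9] 0.97 1339
top [197.4, 269.9] 0.95 782
top [212.2, 166.1] 0.94 807
top [140.6, 218.9] 0.85 917
top [207.4, 214.4] 0.82 779
2
slim (array([0.503, 0.147]), np.float64(0.14875210872040368))
(array([0.5049, 0.1482]), np.float64(0.06966301931208863))
(array([0.5029, 0.1462]), np.float64(0.046940356312935694))
[0.5037 0.1476 0.004 ]
```

>>> {"fn": "jog_arm", "kwargs": {"increments": [[[-0.11,-0.0725,0,0,0,0,0],[-0.11,-0.0725,0,0,0,0,0],[-0.11,-0.0725,0,0,0,0,0],[-0.11,-0.0725,0,0,0,0,0],[-0.11,-0.0725,0,0,0,0,0],[-0.11,-0.0725,0,0,0,0,0],[-0.11,-0.0725,0,0,0,0,0],[-0.11,-0.0725,0,0,0,0,0],[-0.11,-0.0725,0,0,0,0,0],[-0.11,-0.0725,0,0,0,0,0],[-0.11,-0.0725,0,0,0,0,0],[-0.11,-0.0725,0,0,0,0,0],[-0.11,-0.0725,0,0,0,0,0],[-0.11,-0.0725,0,0,0,0,0],[-0.11,-0.0725,0,0,0,0,0],[-0.11,-0.0725,0,0,0,0,0],[0,0,0,0,0,-0.035,0],[0,0,0,0,0,-0.035,0],[0,0,0,0,0,-0.035,0],[0,0,0,0,0,-0.035,0]]]}}

```text
clock: 3.0
tcp_pos: [0.5032, 0.1472, 0.2313]
orientation: [0.0, -0.077, 0.997, 0.0]
wrist_force: [0.4, -0.0, 1.1]
finger_gap: 0.0855
grip_force: 0.0
```

>>> {"fn": "jog_arm", "kwargs": {"increments": [[[0,0,0.06,0,0,0,0],[0,0,0.06,0,0,0,0],[0,0,0.06,0,0,0,0],[0,0,0.06,0,0,0,0],[0,0,0.06,0,0,0,0],[0,0,0.06,0,0,0,0],[0,0,0.06,0,0,0,0],[0,0,0.06,0,0,0,0],[0,0,0.06,0,0,0,0],[0,0,0.052,0,0,0,0],[0,0,0,0,0,0,0],[0,0,0,0,0,0,255],[0,0,0,0,0,0,255],[0,0,0,0,0,0,255],[0,0,0,0,0,0,255],[0,0,0,0,0,0,255],[0,0,0,0,0,0,255],[0,0,0,0,0,0,255],[0,0,0,0,0,0,255],[0,0,0,0,0,0,255]]], "force": 50}}

```text
clock: 5.0
tcp_pos: [0.5036, 0.1476, 0.084]
orientation: [0.001, -0.075, 0.997, 0.0]
wrist_force: [-0.2, 1.3, 6.1]
finger_gap: 0.0232
grip_force: 48.9
```

>>> {"fn": "jog_arm", "kwargs": {"increments": [[[0,0,-0.02,0,0,0,255],[0,0,-0.04,0,0,0,255],[0,0,-0.05,0,0,0,255],[0,0,-0.05,0,0,0,255],[0.006,-0.042,0,0,0,0,255],[0.012,-0.085,0,0,0,0,255],[0.012,-0.085,0,0,0,0,255],[0.012,-0.085,0,0,0,0,255],[0.012,-0.085,0,0,0,0,255],[0.012,-0.085,0,0,0,0,255],[0.012,-0.085,0,0,0,0,255],[0.012,-0.085,0,0,0,0,255],[0.012,-0.085,0,0,0,0,255],[0.012,-0.085,0,0,0,0,255],[0.006,-0.042,0,0,0,0,255],[0,0,0,0,0,0,255],[0,0,0,0,0,0,255]]]}}

```text
clock: 6.7
tcp_pos: [0.5049, -0.0667, 0.1232]
orientation: [-0.0, -0.075, 0.997, 0.0]
wrist_force: [0.2, 0.4, -2.7]
finger_gap: 0.0228
grip_force: 49.5
```

```bash
python3 - <<'E'
from fit import *
s=env.get_state(); print(s['tcp_pos'],s['finger_gap'],s['grip_force'],s['wrist_force'])
im=[]
t=np.array(s['tcp_pos'])
for n in('scene','top'):
    c=cam(n); p=c['pixels'][:,:,::-1].copy()
    m=sil(c,SLIM,t[0],t[1],0,z=.04).astype(np.uint8)
    k,_=cv2.findContours(cv2.resize(m,(560,420),interpolation=cv2.INTER_NEAREST),cv2.RETR_EXTERNAL,cv2.CHAIN_APPROX_NONE)
    cv2.drawContours(p,k,-1,(0,0,255),1)
    for x in(-.14,-.095,-.05,.093):
        q=R.from_euler('z',-1.4243).apply([x,0,.006])+[.5206,-.1614,0]; cv2.circle(p,tuple(int(v) for v in np.round(proj(c,q))),1,(255,0,255),-1)
    u,v=np.round(proj(c,t)).astype(int); p=p[max(0,v-70):v+130,max(0,u-110):u+130]
    im.append(cv2.resize(p,(390,330),interpolation=cv2.INTER_CUBIC))
cv2.imwrite('pics/a1.png',np.hstack(im))
E
```

```text
[ 0.5049 -0.0667  0.1232] 0.022777333029263 49.47737753391266 [ 0.1802  0.3551 -2.7231]
```

View pics/a1.png

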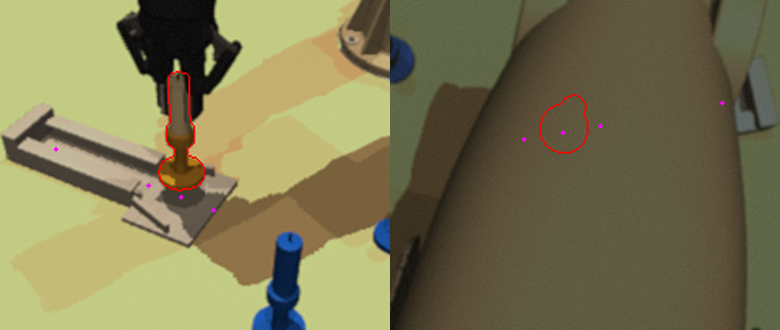

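The overlay on the scene view matches the held stick, upright with its foot above the shelf centre near (181,178). In the top view the arm hides it. I'll lower to about 3 mm above the floor, trim sideways and slide in.

>>> {"fn": "jog_arm", "kwargs": {"increments": [[[-0.007,0,0.03,0,0,0,255],[0,0,0.03,0,0,0,255],[0,0,0.03,0,0,0,255],[0,0,0.03,0,0,0,255],[0,0,0,0,0,0,255],[0,-0.02,0,0,0,0,255],[0,-0.04,0,0,0,0,255],[0,-0.04,0,0,0,0,255],[0,-0.04,0,0,0,0,255],[0,-0.04,0,0,0,0,255],[0,-0.04,0,0,0,0,255],[0,-0.04,0,0,0,0,255],[0,-0.04,0,0,0,0,255],[0,-0.04,0,0,0,0,255],[0,-0.02,0,0,0,0,255],[0,0,0,0,0,0,255]]]}}

```text
clock: 8.4
tcp_pos: [0.5206, -0.1565, 0.0932]
orientation: [0.0, -0.074, 0.997, -0.0]
wrist_force: [0.3, -0.2, -4.1]
finger_gap: 0.0233
grip_force: 49.5
```

```bash
cat > chk.py <<'E'
import sys
from fit import *
s=env.get_state(); t=np.array(s['tcp_pos']); Q=R.from_euler('z',-1.4243); O=np.array([.5206,-.1614,0])
print('tcp in rail',Q.inv().apply(t-O),'F',np.array(s['wrist_force']),s['finger_gap'])
c=cam('scene')
for d in spotter.cut_out('slim_candlestick','scene')[:5]:
    m=c['pixels'][d['region']].mean(0)
    if m[0]>m[2]+20 and d['uv'][0]<330: print(d['uv'],d['conf']); break
p=c['pixels'][:,:,::-1].copy()
u,v=np.round(proj(c,t)).astype(int); p=p[v-80:v+100,u-110:u+130]
cv2.imwrite(sys.argv[1],cv2.resize(p,(720,540),interpolation=cv2.INTER_CUBIC))
E
python3 chk.py pics/a2.png
```

```text
tcp in rail [-0.0049  0.0007  0.0932] F [ 0.2991 -0.2103 -4.1178] 0.023264469692808258
[206.7, 152.6] 0.8
```

View pics/a2.png

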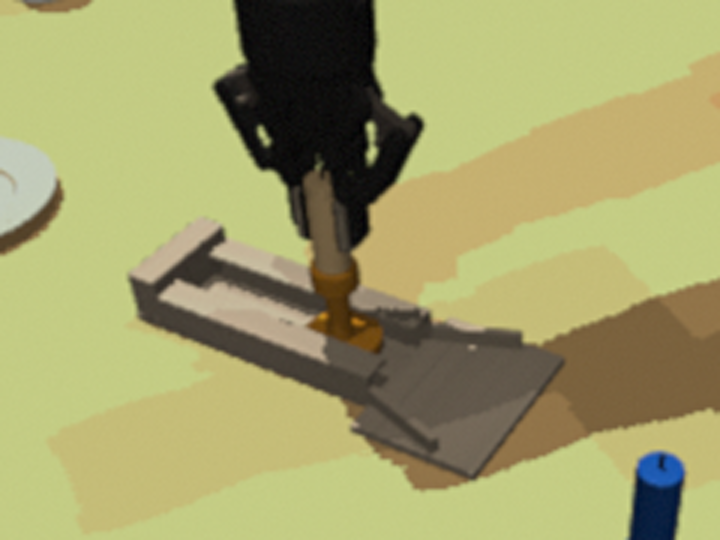

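The picture shows the foot inside the channel under the lips, with the stem in the slot around (340,300) and no side force. I'll go on to just short of the end block.

>>> {"fn": "jog_arm", "kwargs": {"increments": [[[0,-0.02,0,0,0,0,255],[0,-0.04,0,0,0,0,255],[0,-0.04,0,0,0,0,255],[0,-0.04,0,0,0,0,255],[0,-0.04,0,0,0,0,255],[0,-0.04,0,0,0,0,255],[0,-0.04,0,0,0,0,255],[0,-0.04,0,0,0,0,255],[0,-0.03,0,0,0,0,255],[0,-0.02,0,0,0,0,255],[0,-0.01,0,0,0,0,255],[0,-0.01,0,0,0,0,255],[0,0,0,0,0,0,255],[0,0,0.004,0,0,0,255],[0,0,0.004,0,0,0,255],[0,0,0.003,0,0,0,255],[0,0,0,0,0,0,255]]]}}

```text
clock: 10.2
tcp_pos: [0.5341, -0.2469, 0.0903]
orientation: [-0.0, -0.075, 0.997, 0.0]
wrist_force: [-0.0, -0.1, -3.9]
finger_gap: 0.0226
grip_force: 49.5
```

```bash
python3 chk.py pics/a3.png
```

```text
tcp in rail [0.0865 0.0008 0.0903] F [-0.0352 -0.0624 -3.9089] 0.0226492114678299
[169.7, 144.5] 0.88
```

View pics/a3.png

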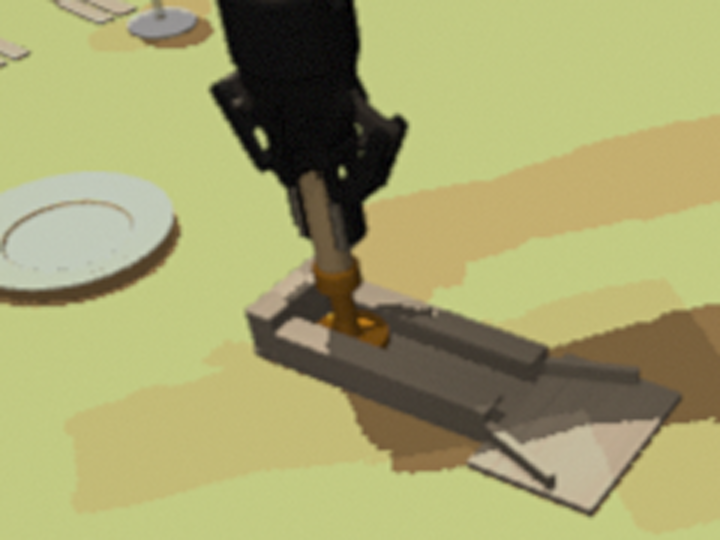

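The stick is upright near the end block with no contact yet. I'll creep on to touch.

>>> {"fn": "jog_arm", "kwargs": {"increments": [[[0,-0.005,0,0,0,0,255],[0,-0.005,0,0,0,0,255],[0,-0.005,0,0,0,0,255],[0,-0.005,0,0,0,0,255],[0,0,0.004,0,0,0,255],[0,0,0,0,0,0,255]]]}}

```text
clock: 10.9
tcp_pos: [0.5352, -0.2524, 0.0901]
orientation: [0.0, -0.075, 0.997, -0.0]
wrist_force: [-0.7, 0.5, 0.9]
finger_gap: 0.023
grip_force: 50.1
```

>>> {"fn": "jog_arm", "kwargs": {"increments": [[[0,-0.004,0,0,0,0,255],[0,-0.004,0,0,0,0,255],[0,0,0,0,0,0,255]]]}}

```text
clock: 11.2
tcp_pos: [0.5353, -0.2531, 0.0902]
orientation: [0.0, -0.075, 0.997, 0.001]
wrist_force: [-1.4, 4.5, 5.5]
finger_gap: 0.023
grip_force: 50.6
```

It has touched the end block (4.5 N). Ease off, release and retreat.

>>> {"fn": "jog_arm", "kwargs": {"increments": [[[0,0.003,0,0,0,0,255],[0,0,0,0,0,0,220],[0,0,0,0,0,0,200],[0,0,0,0,0,0,170],[0,0,0,0,0,0,120],[0,0,0,0,0,0,60],[0,0,0,0,0,0,0],[0,0,0,0,0,0,0],[0,0,0,0,0,0,0],[0,0,-0.03,0,0,0,0],[0,0,-0.06,0,0,0,0],[0,0,-0.06,0,0,0,0],[0,0,-0.06,0,0,0,0],[0,0,-0.06,0,0,0,0],[0,0,-0.06,0,0,0,0],[0,0,-0.06,0,0,0,0],[0,0,-0.06,0,0,0,0],[0,0,0,0,0,0,0]]], "force": 20}}

```text
clock: 13.0
tcp_pos: [0.5363, -0.2541, 0.2049]
orientation: [0.002, -0.075, 0.997, -0.001]
wrist_force: [0.0, -0.2, 0.8]
finger_gap: 0.0854
grip_force: 0.0
```

```bash
python3 - <<'E'
from fit import *
c=cam('scene'); p=c['pixels'][:,:,::-1].copy()
Q=R.from_euler('z',-1.4243); h=Q.apply([.093,0,0])+[.5206,-.1614,0]
for d in spotter.cut_out('slim_candlestick','scene'):
    if d['uv'][0]<230: print(d['uv'],d['conf'],fit([(c,d['region'])],lambda v:(SLIM,v[0],v[1],0,.006),[h[0],h[1]],[.01,.01]))
d=spotter.landmark_of('broad_candlestick','scene')[0]; print(h,at_z(c,d['uv'],0))
cv2.imwrite('pics/a4.png',cv2.resize(p[60:350,100:460],(720,580),interpolation=cv2.INTER_CUBIC))
E
```

```text
[165.7, 134.8] 0.88 (array([ 0.5356, -0.2544]), np.float64(0.25996129326047357))
[218.0, 180.1] 0.33 (array([ 0.5678, -0.2514]), np.float64(0.8968838590147101))
[ 0.5342 -0.2534  0.    ] [0.6083 0.2717 0.    ]
```

View pics/a4.png

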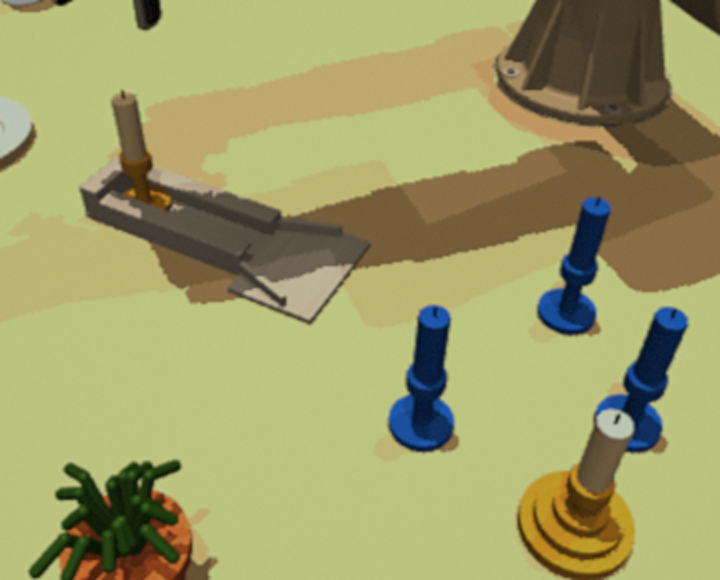

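The slim candlestick stands upright at the end block, within 2 mm of home by the fit, and the broad one has not moved. Handing in.

```bash
python3 -c "
from h import *
print(ticket.hand_in())"
```

```text
the job is handed in; nothing more can be done
None
```

The slim candlestick stands upright under the lips, pushed home against the end block, the broad one is where it was, and the job is handed in at about 13 s of the 43 s allowed (no verdict was returned).

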